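Stamp the dots on two cakes in the cross-slide tray

TASK

In the sliding tray, bring the square cake under the press's stamp and press the button so that the dot lands inside the ring on its top, then do the same with the round cake, and leave the tray there with the button back up. Do not stamp the other two cakes, do not touch the cakes yourself, and leave the other things on the table alone.

Things in the scene. Friction and masses are not known exactly. Their poses are not given: they have to be found in the camera images.
- slide_base: Fixed aluminium base plate of the cross slide, 260 x 340 x 12 mm, on the table with an arbitrary small yaw. Origin: centre of its underside. Its x axis points away from the robot and is the tray's slide direction; its y axis, to the left, is the saddle's.
- press: Fixed grey dot press. Origin: on the table straight below the stamp. A 32 mm steel column stands 190 mm behind the stamp (along the press's +x, away from the robot) and carries, 150 to 190 mm above the table, an arm to a round head 42 mm across round the stamp (142 to 188 mm above the table). The press's axes are parallel to the slide base's; where it stands relative to the slide base varies by some centimetres.
- saddle (a joint): Travel of the saddle (and the tray upon it) along the slide base's y axis, m, -0.09 to 0.09, 0 in the middle and at the start. Stays where it is left; about 1.5 N of friction.
- tray (a joint): Travel of the tray along the slide base's x axis, m, -0.06 to 0.06, 0 in the middle and at the start, positive away from the robot. Stays where it is left; about 1.5 N of friction. The wooden tray, 134 x 134 x 10 mm, has four round pockets, 50 mm wide (51 with clearance) and 6 mm deep, at the corners of a 58 mm square round its middle. Saddle and tray together let every pocket reach the stamp.
- tray_knob (a point): On the axis of the tray's upright steel knob, a plain post 22 mm in diameter that rises from 56 to 108 mm above the table; this point, at 98 mm, is 10 mm below its top. It stands on a tongue on the robot's side of the tray, 137 mm from the tray's middle. Pinching and dragging it level moves the tray on both slides; the tray does not turn.
- stamp (a joint): How far the stamp's plunger is pressed down, m: 0 up, 0.022 fully down. Its spring needs about 3 N to start and, with the foot on a cake, about 10 N at the bottom; it springs back up when let go.
- stamp_button (a point): Centre of the top face of the plunger's round black button, 44 mm across, 250 mm above the table when up; pressed straight down from above.
- stamp_tip (a point): Centre of the underside of the rubber stamp foot (10 mm across, dark), straight below the button, 96 mm above the table when up, 16 mm above the cakes' tops. The foot is sprung: it meets the cake after 16 mm of plunger travel and then yields up to 10 mm upwards (2 to 4 N on the cake).
- stamp_foot: The sprung rubber-tipped foot of the stamp; moves straight up and down only. Its origin lies on the stamp's axis, at table height when up; use point stamp_tip for the tip.
- square_cake: Square cake, 34 x 34 mm, lies loose in one of the tray's four pockets, with any yaw; which cake is in which pocket varies. 30 mm high, pale baked crust, hard, about 60 g. Origin: centre of the underside.
- round_cake: Round cake, 47 mm in diameter, lies loose in one of the tray's four pockets, with any yaw; which cake is in which pocket varies. 30 mm high, pale baked crust, hard, about 60 g. Origin: centre of the underside.
- flower_cake: Flower-shaped cake of six petals, 46 mm across, lies loose in one of the tray's four pockets, with any yaw; which cake is in which pocket varies. 30 mm high, pale baked crust, hard, about 60 g. Origin: centre of the underside.
- oblong_cake: Oblong cake, 42 x 22 mm, lies loose in one of the tray's four pockets, with any yaw; which cake is in which pocket varies. 30 mm high, pale baked crust, hard, about 60 g. Origin: centre of the underside.
- square_mark (a point): Centre of the browned ring (20 mm across) on top of the square cake, at the cake's middle, 30 mm above its underside and about 80 mm above the table. The cake sits with up to 2 mm of play in its pocket.
- round_mark (a point): Centre of the browned ring (20 mm across) on top of the round cake, at the cake's middle, 30 mm above its underside and about 80 mm above the table. The cake sits with up to 2 mm of play in its pocket.
- bowl: White bowl, 104 mm across, 55 mm high, left of the slide. Bystander, loose. Origin: its underside's centre.
- cup: Yellow plastic cup, 76 mm across, 60 mm high, left of the slide. Bystander, loose. Origin: its underside's centre.
- jar: Lidded clear jar, 84 mm across, 140 mm high, right of the slide. Bystander, loose. Origin: its underside's centre.
- brush: Pastry brush lying left of the slide. Bystander, loose. Origin: its underside's centre.
- spatula: Spatula lying right of the slide. Bystander, loose. Origin: its underside's centre.
- spare_cake: Another round cake, 47 mm across, 30 mm high, standing on the table right of the slide, not in the tray: not part of the job. Bystander, loose. Origin: its underside's centre.
Mind the look-alikes: they are no part of the job. What is shaped like the oblong_cake but green or red is not meant.

How it is judged:
By the outcome, as a careful person would: the job done as asked, in the order asked, and still so for the second after the job is handed in, with the robot touching nothing.
It also fails if it takes over 69 s, if anything falls off the work surface, if the arm or the gripper's body presses on something with over 40 N, if the wrist force passes 120 N, or if a joint passes its speed limit or range.

ROBOT

A 6-joint arm with a two-finger parallel gripper is mounted at the origin on the work surface. World frame = base frame: x ahead of the robot, y to its left, z up, the work surface at z = 0. Lengths are in m, angles in rad, forces in N, time in s.
With the tool pointing down it reaches from about 0.325 to 0.85 m from the base axis. Payload 15.5 kg.
Tool frame: the origin (TCP) lies between the finger pads; the fingertips stand 8 mm ahead of it and the grasp point (between the pads) lies 11 mm behind it; z points along the fingers, y is the line along which they close (so a half turn about z gives the same grasp; the last joint's range is limited). The gripper opens to 91 mm and grips with 3 to 60 N. Pads are 32 mm wide; open, the fingers measure 118 mm over their backs; the gripper's body (76 mm by 178 mm) begins 60 mm behind the grasp point.
Start: joints at [1.02, 0.494, 1.345, -0, 1.302, -0.096], TCP at [0.275, 0.561, 0.222] pointing down, gripper open.
Joint ranges: [-2.91, 2.91], [-0.82, 2.16], [0.22, 2.67], [-1.22, 4.37], [0.12, 2.79], [-3.08, 3.08]. Speed limits (rad/s): [1.89, 1.89, 2.57, 3.01, 3.01, 3.01].

INTERFACE

Orientations are given as a unit quaternion [w, x, y, z].
In Python, from station import ctrl, camera, close_job gives the robot as it stands.
- The arm moves only by the tool step_arm, never from a script. Its argument "targets" is a list of rows, each a list of 7 numbers: the shift along the tool's x, y, z in mm, then the turn, a rotation vector about the tool's x, y, z in degrees, then the opening, from 0 (shut) to 1 (fully open). In form: [[tx, ty, tz, wx, wy, wz, grip], ...]. A call has 1 to 20 rows; each row is the pose to reach, as a shift and turn from the pose commanded when the call began, along the tool's axes at that moment; what a row does not reach only later rows make up. A row lasts 1/12 s, in which the tool goes at most 41.7 mm and 7.16 degrees, less where a joint would pass 70% of its speed; a pose out of reach is approached as far as the arm can. A call with a gripper value outside its range is refused whole. The fingers move at their own pace and stop on an object; "grip_force" is the grip in N (left out, the last holds). Time passes only in rows, so rows that repeat a pose let the fingers close. It gives the time, the measured TCP pose, the force, the opening and the grip force at its end, in the units of the state.
- ctrl.read_state(): the state, without advancing time (a new reading comes with each control period).
- camera(name): name is "scene" or "side" or "wrist"; returns a dict with "color" (480x640x3 uint8, red, green, blue), "camera_matrix" (3x3 intrinsics, pixels), "k1" (the pictures are not rectified: a ray, as slopes to the right and down, at radius r is drawn at 1 + k1 r^2 times it, then the intrinsics apply), "eye" and "orientation" of the camera in the world. Camera axes: x right, y down, z forward; pixel columns grow to the right and rows downward; lengths in m; the calibration is good to about 2 mm. A picture is of the moment at which its call begins. There is no depth.
- close_job(): hands the job in; it is judged then, once.
The state is a dict: "time": time; "qpos": joint angles; "dq": joint speeds; "joint_torque": joint torques, N m; "ee_pos": TCP position; "eef_rot": TCP orientation; "contact_force": force on the tool from outside, world axes, zero at the start; "moment": the same for the moment, N m; "finger_gap": finger opening in m; "grip_force": force on a finger pad.
Only numpy, scipy, OpenCV 4.12 (cv2) and the standard library are available. Lean on these libraries where they do the work, as an engineer would, in place of code of your own. Each camera call takes 0.05 s, during which the arm holds its last target. There are 200 camera calls.

## Working session

There is one attempt and no reset: what is moved stays moved. The work goes in short steps, Python scripts to look and compute and a tool call to move; the robot and the scene stay as the last step left them, time stands still between calls to the robot, and variables do not carry over. Pictures are saved under pics/ and viewed, at most 10 in all, crops included, and the job is handed in when it is done.

Besides the shell and the picture viewer there is one more tool, called after "Emit:" by a JSON object that holds its "method" and its "body", one argument or row to a line. step_arm: Moves the arm, as the interface text tells. Its arguments: {"type":"object","properties":{"targets":{"type":"array"},"grip_force":{"type":"number"}},"required":["targets"]}

```bash
mkdir -p pics
cat > h.py <<'E'
import numpy as np, cv2
from station import ctrl, camera
from scipy.spatial.transform import Rotation as R
def rot(q): return R.from_quat([q[1],q[2],q[3],q[0]]).as_matrix()
def O(c):
    o=np.array(c["orientation"],float); return rot(o) if o.size==4 else o.reshape(3,3)
def shot(n,f):
    c=camera(n); cv2.imwrite(f"pics/{f}.png",c["color"][:,:,::-1]); np.save(f"pics/{f}.npy",c,allow_pickle=True); return c
def load(f): return np.load(f"pics/{f}.npy",allow_pickle=True).item()
def ray(c,u,v):
    K=np.array(c["camera_matrix"]); d=np.array([(u-K[0,2])/K[0,0],(v-K[1,2])/K[1,1]]); s=d.copy()
    for _ in range(20): s=d/(1+c["k1"]*(s@s))
    return O(c)@np.array([s[0],s[1],1])
def onz(c,u,v,z):
    r=ray(c,u,v); e=np.array(c["eye"]); return e+r*(z-e[2])/r[2]
def proj(c,p):
    K=np.array(c["camera_matrix"]); q=O(c).T@(np.array(p)-np.array(c["eye"])); s=q[:2]/q[2]; s=s*(1+c["k1"]*(s@s))
    return np.array([K[0,0]*s[0]+K[0,2],K[1,1]*s[1]+K[1,2]])
def tri(c1,p1,c2,p2):
    a,b=ray(c1,*p1),ray(c2,*p2); e1,e2=np.array(c1["eye"]),np.array(c2["eye"])
    t=np.linalg.lstsq(np.c_[a,-b],e2-e1,rcond=None)[0]; x,y=e1+a*t[0],e2+b*t[1]
    return (x+y)/2,np.linalg.norm(x-y)
def totool(p):  # mm shift in tool axes from measured TCP
    s=ctrl.read_state(); return rot(s["eef_rot"]).T@(np.array(p)-s["ee_pos"])*1000
E
python3 - <<'E'
from h import *
for n in("scene","side"):
    c=shot(n,n+"0"); print(n,c["eye"],c["camera_matrix"],c["k1"],O(c))
s=ctrl.read_state(); print(s["ee_pos"],s["eef_rot"],s["time"],rot(s["eef_rot"]))
E
```

```text
scene [ 1.1516337  -0.49548822  0.9617548 ] [[544.30817108   0.         320.98355672]
 [  0.         544.30817108 240.97943767]
 [  0.           0.           1.        ]] -0.09763996493367667 [[ 0.6810117   0.51314613 -0.52240226]
 [ 0.73206902 -0.4939105   0.46917733]
 [-0.01726343 -0.70194976 -0.71201721]]
side [ 0.269092   -0.61695837  0.89953136] [[491.85206981   0.         323.44824199]
 [  0.         491.85206981 243.91304906]
 [  0.           0.           1.        ]] -0.11924723127858314 [[ 0.89939067 -0.30796461  0.31024864]
 [-0.4371123  -0.64234431  0.62954477]
 [ 0.00540894 -0.70182019 -0.7123336 ]]
[0.27437748 0.56117638 0.22140642] [-1.68805751e-04  2.25458361e-01  9.74252649e-01 -5.23913513e-04] 0.1 [[-8.98336997e-01  4.39306635e-01 -5.65160265e-04]
 [ 4.39306989e-01  8.98336506e-01 -9.44730921e-04]
 [ 9.26775354e-05 -1.09696559e-03 -9.99999394e-01]]
```

View pics/scene0.png

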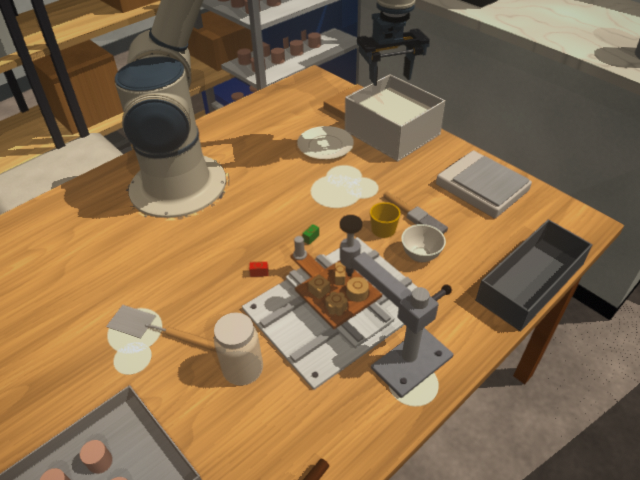

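View pics/side0.png

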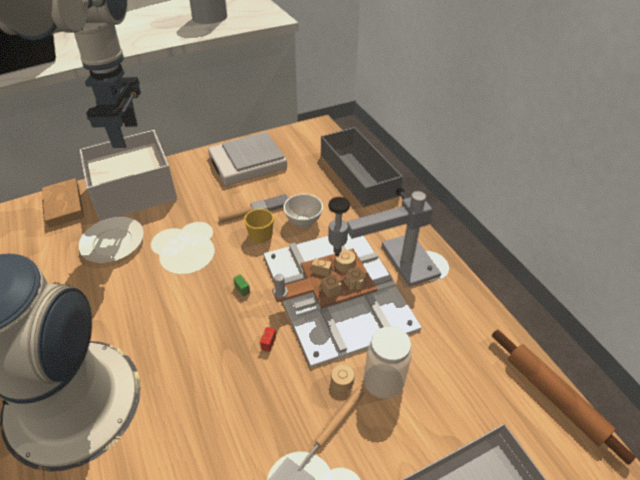

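The scene picture has the knob top at about (299,240), the button at (351,224) and the cakes at about (320-358, 270-303). In the side picture the knob is at (280,279) and the button at (339,205). I'll enlarge both.

Run:
```python
from h import *
a=cv2.imread("pics/scene0.png")[205:345,285:400]; b=cv2.imread("pics/side0.png")[185:325,260:375]
f=lambda i:cv2.resize(i,None,fx=3.4,fy=3.4,interpolation=cv2.INTER_CUBIC)
cv2.imwrite("pics/z0.png",np.hstack([f(a),f(b)])); 
A,B=load("scene0"),load("side0")
print(tri(A,(351,224),B,(339,205)), tri(A,(299,240),B,(280,278)))
```

```text
(array([0.63171686, 0.04921188, 0.24397858]), np.float64(0.0009202362858686378)) (array([0.48750854, 0.03497624, 0.10491469]), np.float64(0.0018818242815994257))
```

View pics/z0.png

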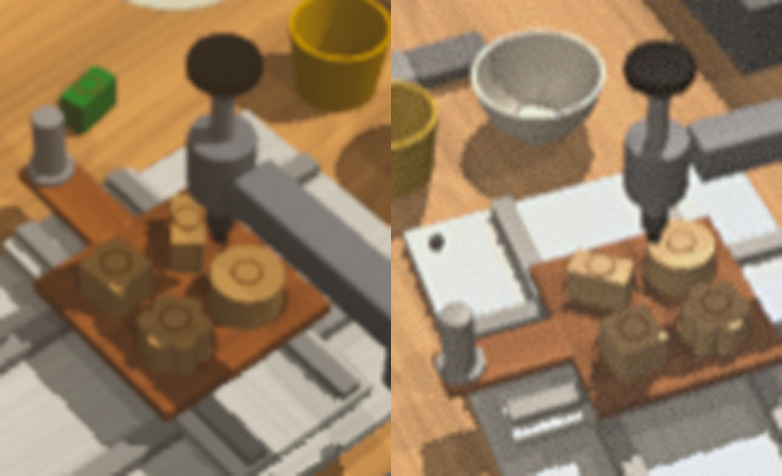

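The enlarged view shows oblong near-left, square near-right, round far-left and flower far-right. The rings are clear in both views. Next I'll compute the marks, knob, button and yaw.

```bash
cat > m.py <<'E'
from h import *
import sys
def S(p): return (p[0]/3.4+285,p[1]/3.4+205)
def D(p): return ((p[0]-391)/3.4+260,p[1]/3.4+185)
E
python3 - <<'E'
from m import *
A,B=load("scene0"),load("side0")
P=dict(square=((117,262),(635,327)),oblong=((188,216),(603,266)),round=((247,271),(682,243)),flower=((176,318),(716,300)))
g={}
for k,(a,b) in P.items():
    x,d=tri(A,S(a),B,D(b)); pa,pb=onz(A,*S(a),.08),onz(B,*D(b),.08); g[k]=(pa+pb)/2
    print(k,x.round(4),round(d,4),pa.round(4),pb.round(4))
for i,j in(("square","flower"),("oblong","round")):
    v=g[j]-g[i]; print("yaw",np.degrees(np.arctan2(v[1],v[0])),np.linalg.norm(v))
for i,j in(("square","oblong"),("flower","round")):
    v=g[j]-g[i]; print("yaw",np.degrees(np.arctan2(-v[0],v[1])),np.linalg.norm(v))
print("mid",sum(g.values())/4)
for C,box in((A,(335,205,370,240)),(B,(325,190,355,220))):
    im=C["color"][box[1]:box[3],box[0]:box[2]]; m=(im.max(2)<60).astype(np.uint8)
    n,l,st,ce=cv2.connectedComponentsWithStats(m); i=1+st[1:,4].argmax(); print("button",st[i],ce[i]+box[:2])
    u,v=ce[i]+box[:2]; print(onz(C,u,v,.245),onz(C,u,v,.25))
for C,p in((A,S((47,112))),(B,D((457,310)))): print("knobtop",onz(C,*p,.108))
print("tip",tri(A,S((220,236)),B,D((653,235))))
E
```

```text
square [ 0.5926 -0.0016  0.0801] 0.0025 [ 5.919e-01 -1.000e-04  8.000e-02] [ 0.5926 -0.003   0.08  ]
oblong [0.5969 0.0554 0.0811] 0.0044 [0.5951 0.0586 0.08  ] [0.5971 0.0534 0.08  ]
round [0.654  0.051  0.0804] 0.0032 [0.653  0.0531 0.08  ] [0.654  0.0493 0.08  ]
flower [ 0.65   -0.0055  0.0809] 0.0009 [ 0.6492 -0.0045  0.08  ] [ 0.6503 -0.0053  0.08  ]
yaw -3.326170171982485 0.057664987990681975
yaw -4.821852068403452 0.05763910207557035
yaw -3.84107572253174 0.05770924045572856
yaw -3.808452530096898 0.05620442790868866
mid [0.62290028 0.0251874  0.08      ]
button [  6  11  21  18 281] [350.77935943 224.05338078]
[0.63198062 0.04859818 0.245     ] [0.63560566 0.0448027  0.25      ]
button [  4   8  20  16 183] [338.47540984 205.01639344]
[0.6300666  0.04794085 0.245     ] [0.62730909 0.04286165 0.25      ]
knobtop [0.48422199 0.03811274 0.108     ]
knobtop [0.48746277 0.03650279 0.108     ]
tip (array([0.63185554, 0.04992514, 0.09765583]), np.float64(0.0004881112899604278))
```

```bash
python3 -c "
from h import *
print(totool([0.486,0.036,0.20]), totool([0.400,0.036,0.26]))"
```

```text
[-420.82397172 -378.79445435   21.7829596 ] [-343.56142929 -416.64064289  -38.16840026]
```

Emit:
{"method": "step_arm", "body": {
  "targets": [
    [-421,-379,22,0,0,-22,1],
    [-421,-379,22,0,0,-22,1],
    [-421,-379,22,0,0,-22,1],
    [-421,-379,22,0,0,-22,1],
    [-421,-379,22,0,0,-22,1],
    [-421,-379,22,0,0,-22,1],
    [-421,-379,22,0,0,-22,1],
    [-421,-379,22,0,0,-22,1],
    [-421,-379,22,0,0,-22,1],
    [-421,-379,22,0,0,-22,1],
    [-421,-379,22,0,0,-22,1],
    [-421,-379,22,0,0,-22,1],
    [-421,-379,22,0,0,-22,1],
    [-421,-379,22,0,0,-22,1],
    [-421,-379,22,0,0,-22,1],
    [-421,-379,22,0,0,-22,1],
    [-421,-379,22,0,0,-22,1],
    [-421,-379,22,0,0,-22,1],
    [-421,-379,22,0,0,-22,1],
    [-421,-379,22,0,0,-22,1]
  ]
}}

```text
time: 1.77
ee_pos: [0.486, 0.0369, 0.2]
eef_rot: [0.0, 0.035, 0.999, 0.0]
contact_force: [0.2, -0.7, -0.8]
finger_gap: 0.0913
grip_force: 0.0
```

Run:
```python
from h import *
c=shot("wrist","w1"); print(c["eye"],O(c))
for n,p in dict(knob=[.486,.036,.108],square=[.5924,-.0016,.08],round=[.6537,.0511,.08]).items(): print(n,proj(c,p))
print(rot(ctrl.read_state()["eef_rot"]))
```

```text
[0.41105135 0.04271948 0.3624875 ] [[ 6.83875578e-02  9.62519321e-01  2.62449421e-01]
 [ 9.97658819e-01 -6.59388700e-02 -1.81368805e-02]
 [-1.51479650e-04  2.63075316e-01 -9.64775287e-01]]
knob [319.97633715 245.42678169]
square [282.30307877 366.77779519]
round [352.24204528 426.63234396]
[[-9.97585656e-01  6.94467748e-02  7.21064496e-05]
 [ 6.94467763e-02  9.97585658e-01  1.91338326e-05]
 [-7.06035770e-05  2.40951974e-05 -9.99999997e-01]]
```

View pics/w1.png

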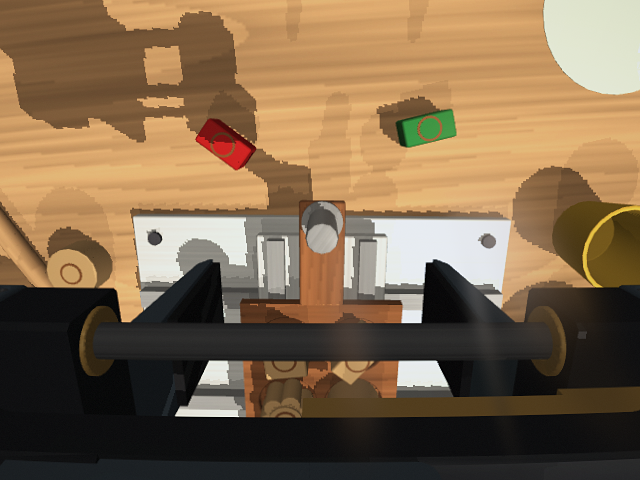

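Wrist view: the knob top is at (321,238), and the tongue and base edges lie parallel to the image axes. So the base yaw matches the tool at about -4°. I'll refine the knob and descend.

Run:
```python
from h import *
c=load("w1"); k=onz(c,321,237,.108); print(k); print(totool([k[0],k[1],.081]))
a,b=onz(c,133,213,.012),onz(c,511,213,.012); print("edge yaw",np.degrees(np.arctan2(-(b-a)[0],(b-a)[1])),np.linalg.norm(b-a))
a,b=onz(c,155,238,.012),onz(c,488,241,.012); print("holes yaw",np.degrees(np.arctan2(-(b-a)[0],(b-a)[1])))
```

```text
[0.48036042 0.03706092 0.108     ]
[  5.72081396  -0.17046555 118.99704247]
edge yaw -3.9198554095119102 0.33606247708022746
holes yaw -4.454859849800343
```

Emit:
{"method": "step_arm", "body": {
  "targets": [
    [3,0,40,0,0,0,1],
    [3,0,80,0,0,0,1],
    [3,0,105,0,0,0,1],
    [3,0,118,0,0,0,0.6],
    [3,0,118,0,0,0,0.4],
    [3,0,118,0,0,0,0.2],
    [3,0,118,0,0,0,0.1],
    [3,0,118,0,0,0,0.1],
    [3,0,118,0,0,0,0.1],
    [3,0,118,0,0,0,0.1]
  ],
  "grip_force": 20
}}

```text
time: 2.65
ee_pos: [0.4838, 0.0363, 0.0827]
eef_rot: [0.001, 0.035, 0.999, -0.0]
contact_force: [-0.6, 1.5, -0.9]
finger_gap: 0.0476
grip_force: 0.0
```

Emit:
{"method": "step_arm", "body": {
  "targets": [
    [0,0,0,0,0,0,0.1],
    [0,0,0,0,0,0,0.1],
    [0,0,0,0,0,0,0.1],
    [0,0,0,0,0,0,0.1],
    [0,0,0,0,0,0,0.1],
    [0,0,0,0,0,0,0.1],
    [0,0,0,0,0,0,0.1]
  ]
}}

```text
time: 3.23
ee_pos: [0.4833, 0.0363, 0.0819]
eef_rot: [-0.0, 0.035, 0.999, -0.0]
contact_force: [-1.2, -0.3, 2.6]
finger_gap: 0.0216
grip_force: 20.0
```

Emit:
{"method": "step_arm", "body": {
  "targets": [
    [-2,3,0,0,0,0,0.1],
    [-5,8,0,0,0,0,0.1],
    [-9,13,0,0,0,0,0.1],
    [-13,19,0,0,0,0,0.1],
    [-17,25,0,0,0,0,0.1],
    [-21,31,0,0,0,0,0.1],
    [-25,37,0,0,0,0,0.1],
    [-29,43,0,0,0,0,0.1],
    [-32,48,0,0,0,0,0.1],
    [-34,51,0,0,0,0,0.1],
    [-35,53,0,0,0,0,0.1],
    [-35,53,0,0,0,0,0.1],
    [-35,53,0,0,0,0,0.1]
  ]
}}

```text
time: 4.32
ee_pos: [0.5224, 0.0869, 0.082]
eef_rot: [0.0, 0.035, 0.999, 0.0]
contact_force: [1.1, 0.7, 3.2]
finger_gap: 0.0215
grip_force: 20.0
```

Run:
```python
from h import *
f=lambda i:cv2.resize(i,None,fx=3.6,fy=3.6,interpolation=cv2.INTER_CUBIC)
A=shot("scene","s2"); B=shot("side","d2")
a=A["color"][205:345,295:405]; b=B["color"][185:325,290:400]
cv2.imwrite("pics/z2.png",np.hstack([f(a),f(b)])[:,:,::-1]); print(ctrl.read_state()["ee_pos"])
```

```text
[0.52223578 0.0866771  0.08196488]
```

View pics/z2.png

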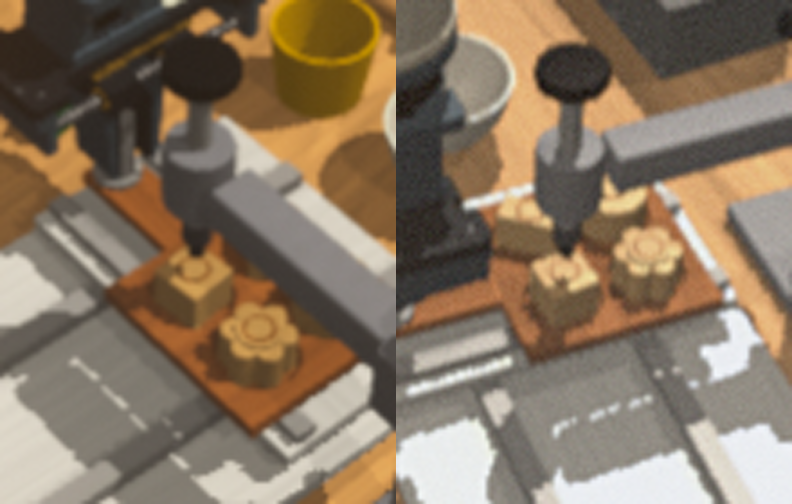

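The square ring is just under the tip. In the scene half the ring is at about (197,270) and the tip at (197,249). In the side half the ring is at about (566,271) and the tip at (567,250). I'll compute the residual.

Run:
```python
from h import *
A,B=load("s2"),load("d2")
S=lambda x,y:(x/3.6+295,y/3.6+205); D=lambda x,y:((x-396)/3.6+290,y/3.6+185)
E=np.array([[.9976,-.0698,0],[.0698,.9976,0]])
ra,rb=onz(A,*S(197,270),.08),onz(B,*D(566,271),.08); ta,tb=onz(A,*S(197,248),.096),onz(B,*D(567,249),.096)
print(ra,rb,ta,tb); print("need",E@(ta-ra)*1000,E@(tb-rb)*1000)
for nm,C,f in(("A",A,S),("B",B,D)):
    b=(197,68) if nm=="A" else (573,71)
    print("btn top",onz(C,*f(*b),.244))
# sharper crop
f=lambda i:cv2.resize(i,None,fx=9,fy=9,interpolation=cv2.INTER_CUBIC)
a=A["color"][265:302,330:372]; b=B["color"][240:277,315:357]
cv2.imwrite("pics/z3.png",np.hstack([f(a),f(b)])[:,:,::-1])
```

```text
[0.63225129 0.05025773 0.08      ] [0.63141902 0.0470163  0.08      ] [0.62972786 0.05231292 0.096     ] [0.63340159 0.05042383 0.096     ]
need [-2.66082658  1.87412262] [1.73995948 3.53773404]
btn top [0.62953463 0.04822718 0.244     ]
btn top [0.63230359 0.0491627  0.244     ]
```

View pics/z3.png

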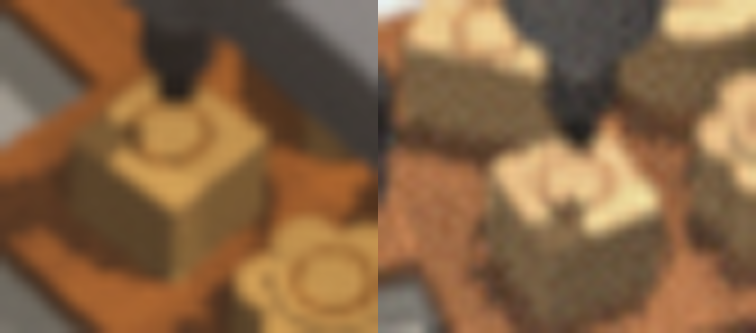

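Run:
```python
from h import *
A,B=load("s2"),load("d2")
S=lambda x,y:(x/9+330,y/9+265); D=lambda x,y:((x-378)/9+315,y/9+240)
E=np.array([[.9976,-.0698,0],[.0698,.9976,0]])
for o in (8,15):
    r,d1=tri(A,S(176,134),B,D(576,183)); t,d2=tri(A,S(178,98-o),B,D(582,142-o))
    print(r,d1,t,d2,E@(t-r)*1000)
    print([E@(onz(C,*f(*q),.096)-onz(C,*f(*p),.08))*1000 for C,f,p,q in((A,S,(176,134),(178,98-o)),(B,D,(576,183),(582,142-o)))])
```

```text
[0.63159646 0.04965706 0.07868579] 0.0023763490820834644 [0.63264474 0.04900428 0.09638861] 0.0016396522328760664 [ 1.09132646 -0.57804159]
[array([ 0.21272453, -0.00210035]), array([1.74906211, 1.31848835])]
[0.63159646 0.04965706 0.07868579] 0.0023763490820834644 [0.63259795 0.04900805 0.09889074] 0.0015491476472063374 [ 1.04438963 -0.57754818]
[array([-1.42301005,  1.42122257]), array([2.69091091, 3.52937303])]
```

Emit:
{"method": "step_arm", "body": {
  "targets": [
    [-1,0.5,0,0,0,0,0.1],
    [-1,0.5,0,0,0,0,0.1],
    [-1,0.5,0,0,0,0,0.5],
    [-1,0.5,0,0,0,0,0.5],
    [-1,0.5,0,0,0,0,0.5],
    [-1,0.5,0,0,0,0,0.5],
    [-1,0.5,-10,0,0,0,0.5],
    [-1,0.5,-30,0,0,0,0.5],
    [-1,0.5,-70,0,0,0,0],
    [-1,0.5,-110,0,0,0,0],
    [-1,0.5,-150,0,0,0,0],
    [-1,0.5,-190,0,0,0,0],
    [-1,0.5,-208,0,0,0,0],
    [-1,0.5,-208,0,0,0,0],
    [-40,-10,-208,0,0,0,0],
    [-80,-20,-208,0,0,0,0],
    [-112,-30,-208,0,0,0,0],
    [-112,-30,-208,0,0,0,0],
    [-112,-30,-208,0,0,0,0],
    [-112,-30,-208,0,0,0,0]
  ]
}}

```text
time: 6.08
ee_pos: [0.6308, 0.0489, 0.2897]
eef_rot: [-0.001, 0.035, 0.999, 0.0]
contact_force: [-0.9, -0.2, -0.4]
finger_gap: 0.0007
grip_force: 0.0
```

Run:
```python
from h import *
A=shot("scene","s4"); B=shot("side","d4"); W=shot("wrist","w4"); s=ctrl.read_state()
print(s["ee_pos"],totool([.6318,.049,.262]),s["contact_force"],s["time"],s["finger_gap"])
f=lambda i,k:cv2.resize(i,None,fx=k,fy=k,interpolation=cv2.INTER_CUBIC)
a=A["color"][190:310,310:390]; b=B["color"][165:285,290:370]
cv2.imwrite("pics/z4.png",np.hstack([f(a,4.5),f(b,4.5)])[:,:,::-1])
```

```text
[0.63064086 0.04927577 0.29028684] [-1.17955017 -0.19512036 28.28666757] [-0.93966732 -0.19687787 -0.6276675 ] 6.2333 0.00029526144826758267
```

View pics/z4.png

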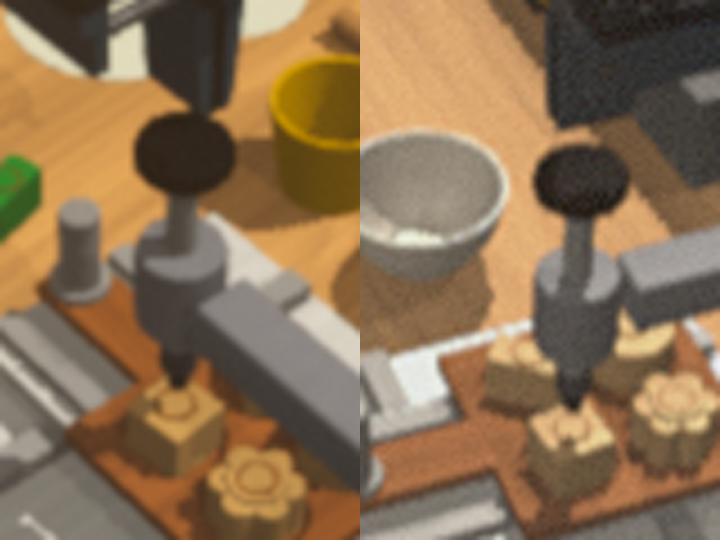

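The tip stands right above the square ring in both views, with the residual under 1.5 mm. I'll press gradually.

Emit:
{"method": "step_arm", "body": {
  "targets": [
    [-1,0,15,0,0,0,0],
    [-1,0,26,0,0,0,0],
    [-1,0,31,0,0,0,0],
    [-1,0,35,0,0,0,0],
    [-1,0,39,0,0,0,0],
    [-1,0,43,0,0,0,0],
    [-1,0,46,0,0,0,0],
    [-1,0,48,0,0,0,0],
    [-1,0,50,0,0,0,0],
    [-1,0,50,0,0,0,0],
    [-1,0,50,0,0,0,0]
  ],
  "grip_force": 20
}}

```text
time: 7.15
ee_pos: [0.6325, 0.0489, 0.2402]
eef_rot: [0.0, 0.035, 0.999, 0.0]
contact_force: [-5.3, 1.2, 8.8]
finger_gap: 0.0002
grip_force: 4.1
```

Emit:
{"method": "step_arm", "body": {
  "targets": [
    [0,0,1,0,0,0,0],
    [0,0,2,0,0,0,0],
    [0,0,3,0,0,0,0],
    [0,0,3,0,0,0,0],
    [0,0,3,0,0,0,0]
  ]
}}

```text
time: 7.57
ee_pos: [0.6324, 0.0489, 0.2374]
eef_rot: [0.0, 0.035, 0.999, 0.0]
contact_force: [-5.1, 2.6, 9.5]
finger_gap: 0.0007
grip_force: 4.7
```

Emit:
{"method": "step_arm", "body": {
  "targets": [
    [0,0,0.7,0,0,0,0],
    [0,0,1.4,0,0,0,0],
    [0,0,1.4,0,0,0,0]
  ]
}}

```text
time: 7.82
ee_pos: [0.6325, 0.0488, 0.2363]
eef_rot: [0.0, 0.035, 0.999, 0.0]
contact_force: [-6.8, 0.9, 10.7]
finger_gap: 0.0001
grip_force: 5.8
```

Emit:
{"method": "step_arm", "body": {
  "targets": [
    [0,0,-4,0,0,0,0],
    [0,0,-10,0,0,0,0],
    [0,0,-16,0,0,0,0],
    [0,0,-22,0,0,0,0],
    [0,0,-32,0,0,0,0],
    [0,0,-50,0,0,0,0],
    [0,0,-54,0,0,0,0],
    [0,0,-54,0,0,0,0],
    [30,8,-54,0,0,0,0],
    [70,19,-54,0,0,0,0],
    [111,30,-54,0,0,0,0.5],
    [111,30,-54,0,0,0,0.5],
    [111,30,-54,0,0,0,0.5]
  ]
}}

```text
time: 8.9
ee_pos: [0.5219, 0.0871, 0.2892]
eef_rot: [-0.0, 0.035, 0.999, -0.0]
contact_force: [0.7, -0.0, 0.6]
finger_gap: 0.0177
grip_force: 0.0
```

Run:
```python
from h import *
A=shot("scene","s5"); B=shot("side","d5"); s=ctrl.read_state()
print(s["ee_pos"],s["contact_force"],s["time"],s["finger_gap"])
f=lambda i,k:cv2.resize(i,None,fx=k,fy=k,interpolation=cv2.INTER_CUBIC)
a=A["color"][205:305,310:390]; b=B["color"][185:285,290:370]
cv2.imwrite("pics/z5.png",np.hstack([f(a,5),f(b,5)])[:,:,::-1])
```

```text
[0.52446797 0.08642809 0.28937229] [ 0.2617332  -0.32850971 -0.4242539 ] 9.0 0.025766273637895024
```

View pics/z5.png

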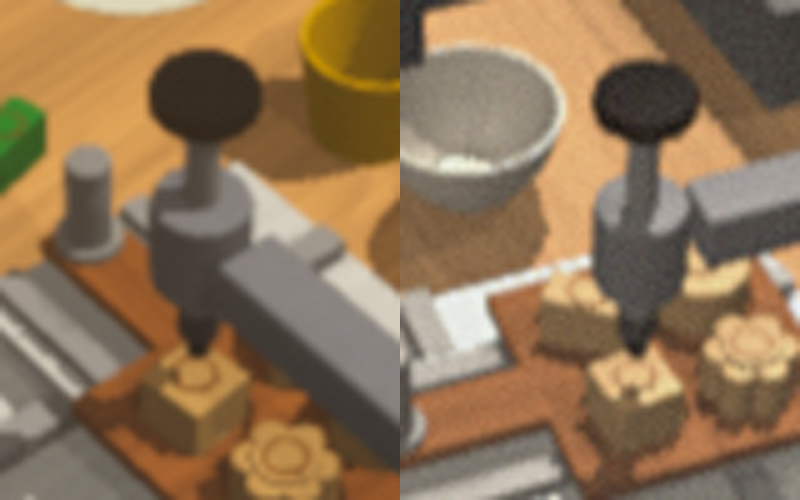

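Both views show the button back up and the square ring still under the tip, with no clear dot visible. I'll compare numerically against the picture from before the press.

Run:
```python
from h import *
for a,b in(("s4","s5"),("d4","d5")):
    A,B=load(a),load(b); q=proj(A,[.632,.049,.08]).round().astype(int); print(q)
    for C in(A,B): print(cv2.cvtColor(C["color"],cv2.COLOR_RGB2GRAY)[q[1]-7:q[1]+8,q[0]-8:q[0]+9])
```

```text
[349 280]
[[100 105 104 104 105  97  71  45  42  43  55  79  98 106 106  86  64]
 [ 92 101 103 107 121 122  85  45  38  41  65  97 111 110 106  87  66]
 [ 94 102 114 127 142 139 100  55  44  51  85 121 130 120 108  86  67]
 [100 117 137 145 142 130 112  90  82  91 112 138 146 139 123  99  77]
 [101 130 149 141 131 128 134 133 130 134 133 133 144 150 143 125  95]
 [100 117 127 114 122 143 151 151 151 150 144 128 135 149 152 146 123]
 [ 98 100 100  89 106 139 152 152 152 152 151 129 128 147 152 151 145]
 [ 98  99  98  86  99 137 154 154 153 153 149 127 119 142 152 153 152]
 [ 97 103 120 110 104 135 150 151 150 143 132 121 127 146 152 153 144]
 [ 95 121 149 146 130 128 130 130 128 120 118 130 144 151 153 142 121]
 [ 84 116 146 158 156 149 142 139 137 132 137 145 151 151 139 116 101]
 [ 75  88 113 139 157 163 163 162 160 158 156 153 146 133 113 100  97]
 [ 74  76  82 101 129 153 163 166 166 164 160 149 129 108  98  96  96]
 [ 73  73  75  77  93 121 146 161 166 164 151 129 107  96  96  95  94]
 [ 73  73  73  72  77  86 111 138 154 149 128 106  98  96  96  95  95]]
[[ 99 103 102 102 102  9
[... 2483 characters left out ...]
193 188 173 184 184 190 191 184 185 175 192 199 171 125 115]
 [190 196 190 176 169 188 196 197 196 201 189 166 185 197 194 156 122]
 [172 197 191 177 163 188 199 198 195 200 190 161 183 201 205 189 148]
 [141 183 191 184 165 175 183 170 191 191 173 161 192 207 211 209 183]
 [113 152 190 194 183 144 131 123 147 163 167 168 201 212 210 209 194]
 [ 97 132 168 197 183 130 100  92 121 177 195 193 205 204 187 174 155]
 [ 92 101 130 161 161 119 101  99 133 193 207 198 180 158 134 115 101]
 [ 95  96 101 116 115 117 110 108 123 162 171 151 126 106  91  89  82]
 [100  97  98  99 108 109 111 107 106 111 112 103  87  90  84  79  85]
 [ 95  97  93  99 100 102 100  95  93  88  89  84  89  87  91  91  81]]
```

No dot is rendered and the cake hasn't moved. The press went to about 21.7 mm of travel at 10.7 N, which matches full travel on a cake. Next I'll regrasp the knob and bring the round cake over.

Emit:
{"method": "step_arm", "body": {
  "targets": [
    [1,0.5,40,0,0,0,0.6],
    [1,0.5,80,0,0,0,0.6],
    [1,0.5,120,0,0,0,0.6],
    [1,0.5,150,0,0,0,0.6],
    [1,0.5,170,0,0,0,0.6],
    [1,0.5,190,0,0,0,0.6],
    [1,0.5,208,0,0,0,0.6],
    [1,0.5,208,0,0,0,0.3],
    [1,0.5,208,0,0,0,0.1],
    [1,0.5,208,0,0,0,0.1],
    [1,0.5,208,0,0,0,0.1],
    [1,0.5,208,0,0,0,0.1],
    [1,0.5,208,0,0,0,0.1],
    [1,0.5,208,0,0,0,0.1],
    [1,0.5,208,0,0,0,0.1],
    [1,0.5,208,0,0,0,0.1]
  ],
  "grip_force": 20
}}

```text
time: 10.33
ee_pos: [0.5237, 0.0871, 0.0823]
eef_rot: [0.001, 0.035, 0.999, 0.0]
contact_force: [0.5, -0.8, 8.8]
finger_gap: 0.0218
grip_force: 20.0
```

Emit:
{"method": "step_arm", "body": {
  "targets": [
    [2,-2,0,0,0,0,0.1],
    [5,-5,0,0,0,0,0.1],
    [10,-10,0,0,0,0,0.1],
    [15,-15,0,0,0,0,0.1],
    [20,-20,0,0,0,0,0.1],
    [25,-25,0,0,0,0,0.1],
    [30,-30,0,0,0,0,0.1],
    [35,-35,0,0,0,0,0.1],
    [40,-40,0,0,0,0,0.1],
    [45,-45,0,0,0,0,0.1],
    [50,-50,0,0,0,0,0.1],
    [54,-54,0,0,0,0,0.1],
    [57,-56,0,0,0,0,0.1],
    [58,-57,0,0,0,0,0.1],
    [58,-57,0,0,0,0,0.1],
    [58,-57,0,0,0,0,0.1]
  ]
}}

```text
time: 11.67
ee_pos: [0.4615, 0.0342, 0.0823]
eef_rot: [0.001, 0.035, 0.999, -0.0]
contact_force: [-1.7, -0.5, 10.4]
finger_gap: 0.0215
grip_force: 20.0
```

Run:
```python
from h import *
A=shot("scene","s6"); B=shot("side","d6"); s=ctrl.read_state()
print(s["ee_pos"],s["contact_force"],s["time"],s["finger_gap"])
f=lambda i,k:cv2.resize(i,None,fx=k,fy=k,interpolation=cv2.INTER_CUBIC)
a=A["color"][250:310,325:375]; b=B["color"][230:290,312:362]
z=np.hstack([f(a,8),f(b,8)])[:,:,::-1].copy()
P=[.632,.0493,.08]
for C,ox,oy,dx in((A,325,250,0),(B,312,230,400)):
    print("stamp z.08",(proj(C,P)-[ox,oy])*8+[dx,0],"tip",(proj(C,[.632,.0493,.096])-[ox,oy])*8+[dx,0])
cv2.imwrite("pics/z6.png",z)
```

```text
[0.46151701 0.03422882 0.08225424] [-1.33667185 -1.27483624 10.47632039] 11.7667 0.021579806679779583
stamp z.08 [194.55555614 241.38330866] tip [195.78967425 201.80339034]
stamp z.08 [599.94244726 236.23164113] tip [601.37558927 197.52728064]
```

View pics/z6.png

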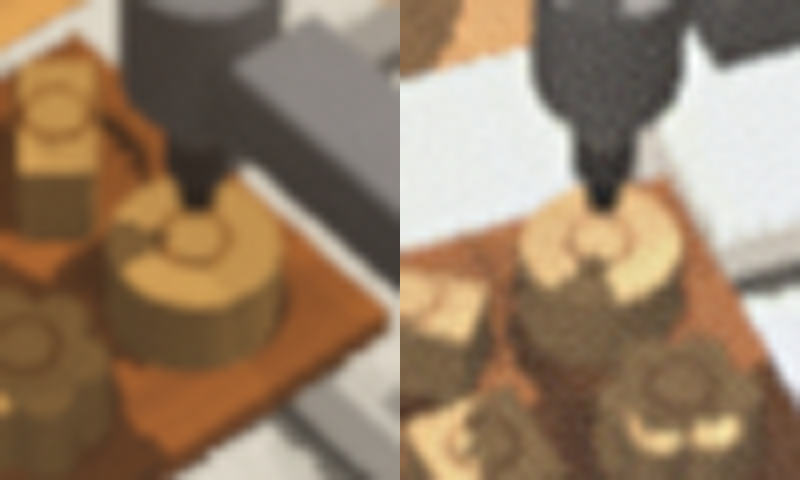

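The round ring is centred under the tip in both views: ring (195,238) against tip (193,208) in the scene, and (600,240) against (601,212) in the side view, within about 1 mm. I'll release, lift and move over the button.

Emit:
{"method": "step_arm", "body": {
  "targets": [
    [0,0,0,0,0,0,0.5],
    [0,0,0,0,0,0,0.5],
    [0,0,0,0,0,0,0.5],
    [0,0,0,0,0,0,0.5],
    [0,0,-10,0,0,0,0.5],
    [0,0,-30,0,0,0,0.5],
    [0,0,-70,0,0,0,0],
    [0,0,-110,0,0,0,0],
    [0,0,-150,0,0,0,0],
    [0,0,-190,0,0,0,0],
    [0,0,-208,0,0,0,0],
    [0,0,-208,0,0,0,0],
    [-40,7,-208,0,0,0,0],
    [-80,13,-208,0,0,0,0],
    [-120,20,-208,0,0,0,0],
    [-150,25,-208,0,0,0,0],
    [-170,27,-208,0,0,0,0],
    [-170,27,-208,0,0,0,0],
    [-170,27,-208,0,0,0,0],
    [-170,27,-208,0,0,0,0]
  ]
}}

```text
time: 13.43
ee_pos: [0.6317, 0.0493, 0.2887]
eef_rot: [-0.001, 0.035, 0.999, -0.0]
contact_force: [0.2, 0.4, 0.5]
finger_gap: 0.0004
grip_force: 0.0
```

Run:
```python
from h import *
A=shot("scene","s7"); B=shot("side","d7"); s=ctrl.read_state(); print(s["ee_pos"],s["time"],s["finger_gap"],totool([.6325,.0489,.2363]))
for a,b,box in(("s6",A,(262,295,338,360)),("d6",B,(250,275,325,348))):
    g=lambda C:cv2.cvtColor(C["color"],cv2.COLOR_RGB2GRAY)[box[0]:box[1],box[2]:box[3]].astype(np.float32)
    print(cv2.phaseCorrelate(g(load(a)),g(b)), abs(g(load(a))-g(b)).mean())
```

```text
[0.63161486 0.04921628 0.28945772] 13.5333 0.0006431652796910247 [-0.93794954 -0.25014969 53.1571713 ]
((0.054260908950006126, -0.04766727863473008), 1.0100542665631682) 1.1377411
((-0.020883221167849797, 0.5176883756010717), 1.0078603422641754) 3.9930434
```

Emit:
{"method": "step_arm", "body": {
  "targets": [
    [-1,0,15,0,0,0,0],
    [-1,0,26,0,0,0,0],
    [-1,0,31,0,0,0,0],
    [-1,0,35,0,0,0,0],
    [-1,0,39,0,0,0,0],
    [-1,0,43,0,0,0,0],
    [-1,0,46,0,0,0,0],
    [-1,0,48,0,0,0,0],
    [-1,0,50,0,0,0,0],
    [-1,0,51,0,0,0,0],
    [-1,0,52,0,0,0,0],
    [-1,0,53,0,0,0,0],
    [-1,0,53.5,0,0,0,0],
    [-1,0,53.5,0,0,0,0],
    [-1,0,53.5,0,0,0,0]
  ]
}}

```text
time: 14.78
ee_pos: [0.6335, 0.0492, 0.2365]
eef_rot: [0.0, 0.035, 0.999, -0.0]
contact_force: [-6.7, 0.2, 9.6]
finger_gap: 0.0003
grip_force: 4.9
```

Run:
```python
from h import *
A=shot("scene","s8"); s=ctrl.read_state(); print(s["ee_pos"],s["contact_force"],s["time"])
f=lambda i,k:cv2.resize(i,None,fx=k,fy=k,interpolation=cv2.INTER_CUBIC)
B=shot("side","d8")
a=A["color"][190:310,310:390]; b=B["color"][165:285,290:370]
cv2.imwrite("pics/z8.png",np.hstack([f(a,4.5),f(b,4.5)])[:,:,::-1])
```

```text
[0.63348349 0.0491929  0.23656246] [-5.20108584 -0.05177443  8.84306719] 14.8333
```

View pics/z8.png

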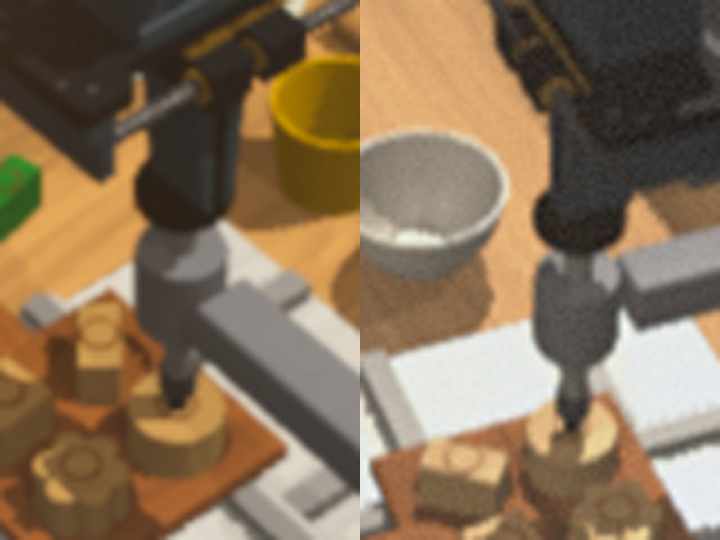

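The foot sits on the middle of the round cake, at about (178,400) in the scene half and (572,422) in the side half, and the button is fully down. The square press reached the same depth. I'll push a touch more, then release upwards and retreat.

Emit:
{"method": "step_arm", "body": {
  "targets": [
    [0,0,0.5,0,0,0,0],
    [0,0,0.5,0,0,0,0],
    [0,0,-4,0,0,0,0],
    [0,0,-10,0,0,0,0],
    [0,0,-16,0,0,0,0],
    [0,0,-22,0,0,0,0],
    [0,0,-32,0,0,0,0],
    [0,0,-50,0,0,0,0],
    [0,0,-70,0,0,0,0],
    [0,0,-80,0,0,0,0],
    [40,0,-80,0,0,0,0],
    [80,0,-80,0,0,0,0],
    [120,0,-80,0,0,0,0],
    [150,0,-80,0,0,0,0],
    [150,0,-80,0,0,0,0],
    [150,0,-80,0,0,0,0],
    [150,0,-80,0,0,0,0]
  ]
}}

```text
time: 16.3
ee_pos: [0.4846, 0.0598, 0.3164]
eef_rot: [0.001, 0.035, 0.999, 0.0]
contact_force: [0.5, -0.6, 0.9]
finger_gap: 0.0002
grip_force: 0.0
```

Run:
```python
from h import *
A=shot("scene","s9"); s=ctrl.read_state(); print(s["ee_pos"],s["contact_force"],s["time"])
for C,n in((load("s0") if 0 else load("scene0"),"start"),(A,"now")):
    im=C["color"][205:240,335:370]; m=(im.max(2)<60).astype(np.uint8)
    n_,l,st,ce=cv2.connectedComponentsWithStats(m); i=1+st[1:,4].argmax(); print(n,ce[i]+[335,205],st[i,4])
from station import close_job
print(close_job())
```

```text
[0.48489411 0.05972119 0.31618211] [ 0.1705191   0.28049578 -0.00395844] 16.35
start [350.77935943 224.05338078] 281
now [350.62878788 224.14772727] 264
the job is handed in; nothing more can be done
None
```

I pressed the stamp to nearly full travel (about 21.7 mm of 22) on the square cake, then on the round one, each with its ring within about 1.5 mm of the stamp; the pictures don't show the dots, so I couldn't see where they landed. The tray is left under the stamp with the button back up, and the job is handed in at about 16 s.

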